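# Push the test rig's guard window up to the pointer

### The arm

A 7-joint arm with a two-finger parallel gripper is mounted at the origin on the work surface. World frame = base frame: x ahead of the robot, y to its left, z up, the work surface at z = 0. Lengths are in m, angles in rad, forces in N, time in s.
With the tool pointing down it reaches from about 0.35 to 0.9 m from the base axis. Payload 8.1 kg.
Tool frame: the origin (TCP) lies between the finger pads; the fingertips stand 19 mm ahead of it and the grasp point (between the pads) is the TCP (env.tip_reach is the z of the fingertips in the tool frame, in m); z points along the fingers, y is the line along which they close (so a half turn about z gives the same grasp; the last joint's range is limited). The gripper opens to 85 mm and grips with 20 to 120 N. Pads are 22 mm wide; open, the fingers measure 114 mm over their backs; the gripper's body (76 mm by 85 mm) begins 54 mm behind the grasp point. The pads swing forward as they close: fully open they stand 13 mm farther back than shut.
Start: joints at [1.04, 0.434, 0.025, 1.573, -0.012, 1.134, -0.075], TCP at [0.259, -0.569, 0.25] pointing down, gripper open.
Joint ranges: [-2.62, 2.62], [-0.44, 2.09], [-1.27, 1.32], [0.08, 2.57], [-1.32, 4.46], [0.12, 2], [-2.74, 2.74]. Speed limits (rad/s): [2.22, 2.22, 3.01, 3.01, 3.14, 3.14, 3.14].

### API

Orientations are given as a 3x3 rotation matrix whose columns are the frame's x, y, z axes.
In Python, from bench import env gives the robot as it stands.
- The arm moves only by the tool move_arm, never from a script. Its argument "deltas" is a list that holds one entry, the list of rows, each a list of 7 numbers: the shift along the tool's x, y, z each as a share of 0.25 m, from -1 to 1, then the turn, a rotation vector about the tool's x, y, z each as a share of pi rad, from -1 to 1, then the gripper command: -1 is shut, 1 is fully open, values between are in proportion. A call has 1 to 8 rows; each row shifts and turns the commanded pose from where the row before left it, along the tool's axes as they then stand; what a row does not reach is not made up. A row lasts 1/8 s, in which the tool goes at most 62.5 mm and 10.7 degrees, less where a joint would pass 70% of its speed; a pose out of reach is approached as far as the arm can. A call with a number of a shift or a turn outside -1 to 1 is refused whole. A call with a gripper value outside its range is refused whole. The fingers move at their own pace and stop on an object; "newtons" is the grip in N (left out, the last holds). Time passes only in rows, so rows that do not move let the fingers close. It gives the time, the measured TCP pose, the force and the opening at its end, in the units of the state.
- env.get_state(): the state, without advancing time (a new reading comes with each control period).
- env.read_camera(name): name is "side" or "top" or "wrist"; returns (picture, depth): 420x560x3 uint8, red, green, blue; 420x560 float32, m along the optical axis (not along the pixel's ray), 0 where there is no reading.
- env.get_calibration(name): a dict with "intrinsics" (3x3 intrinsics, pixels), "k1" (the pictures are not rectified: a ray, as slopes to the right and down, at radius r is drawn at 1 + k1 r^2 times it, then the intrinsics apply), "cam_to_world" (4x4, takes a point from camera to world coordinates); the wrist camera has in their place "tool_from_camera" (4x4, takes a point from camera to tool coordinates, whose origin is the TCP and whose axes are the flange's). Camera axes: x right, y up, looking along -z (the intrinsics and any distortion apply to the point x, -y, -z); pixel columns grow to the right and rows downward; lengths in m; the calibration is good to about 2 mm. A picture is of the moment at which its call begins: read the wrist's pose just before it. get_calibration takes no time and is no camera call.
- env.finish_job(): hands the job in, once; it reports no verdict.
The state is a dict: "time_s": time; "q": joint angles; "joint_velocities": joint speeds; "joint_torque": joint torques, N m; "tcp_pos": TCP position; "eef_rot": TCP orientation; "force": force on the tool from outside, world axes, zero at the start; "torque": the same for the moment, N m; "width": opening from 0.0 (shut) to 1.0 (fully open).
Only numpy, scipy, OpenCV 4.12 (cv2) and the standard library are available. Lean on these libraries where they do the work, as an engineer would, in place of code of your own. Each camera call takes 0.05 s, during which the arm holds its last target. There are 200 camera calls.

### The job

Open the guard window of the plywood test rig for loading: with the fingertips beneath the white lip along its lower edge, push the window up until the lip is level with the pointer clamped on the post beside it, then back away and leave the window standing there. Do not pinch or grip the lip, keep the fingers off the window pane itself, and leave the pointer and the loose things on the bench where they are.

Things in the scene. Friction and masses are not known exactly. Their poses are not given: they have to be found in the camera images.
- rig: test rig fixed to the bench: plywood plinth 210 mm deep (x), 380 wide (y), 70 high; on it two 30 mm square aluminium posts at x = -60, y = +-150 mm, up to 467 mm above the bench; low clear sides, open front. Origin: centre of the plinth's underside, on the bench; z up, x from the open front (roughly facing the robot) into the rig, y left. A gripper module stands inside at x = 20 to 80 mm
- sash (a joint): height in m of the window above its lowest position, 0 to 0.18 (upper stop). The window slides straight up between the posts. Counterweights inside the posts balance it and its guides have friction: it moves with roughly 1.5 to 4 N upward push and stays where it is left
- lip_nose (a point): front edge of the white lip (mid-width, half-way up its thickness, 8 mm above its underside). The lip is a level ledge 220 mm wide (rig's y) and 16 mm thick, rounded, standing out 50 mm from the window's lower edge towards the rig's -x; the window's mid-plane is 55 mm behind this point. Below it all is open down to the plinth. Axes as the rig's (sash_c0: lip, sash_c1: its top)
- pointer_tip (a point): tip of the white pointer: a clamp 24 mm high on the right-hand post (rig's -y) with a 10 mm thick finger that reaches out in front and tapers towards the lip's end; it marks the height for the lip. The tip lies 10 mm beyond the lip's right end, 13 mm less far out than the lip's front edge; axes as the rig's. Stiff, but a knock can shift it
- jar: closed clear jar with a black cap, 52 mm across and 70 mm high, standing on the bench to the left of the rig's front; origin at the centre of its underside. Leave it alone
- driver: screwdriver 190 mm long lying on the bench to the right of the rig's front, along its own x; origin on the bench beneath its middle. Leave it alone
- bracket: white printed L-shaped bracket, 60 x 40 mm and 40 mm high, on the bench to the right of the rig; origin at the centre of its underside. Leave it alone
- pane_mid (a point): centre of the window: a clear sheet in a thin aluminium frame, 248 mm wide, 140 mm high, 10 mm thick, upright between the posts in the plane x = -60 mm of the rig, with the lip along its lower edge; this point is 66 mm above the lip's mid-height. Axes as the rig's

How it is judged:
On the way:
1. the fingers push the lip from beneath and the window has risen by more than 20 mm (distance of lip_nose from where it was at the start of the episode above 0.02 m and contact force between the fingers and sash_c0 above 0.3 N and contact force between the fingers and sash_c1 below 0.3 N), for 0.1 s.
At the end, for the whole second after the job is handed in: the middle of the lip's thickness is within 10 mm of the height of the pointer's tip, and the window is at rest (z of lip_nose in the frame of pointer_tip between -0.01 and 0.01 m and velocity of joint sash between -0.005 and 0.005 m/s); the robot touches nothing.
It fails at once if the lip is pinched (fingers on its top and underside together) (contact force between the fingers and sash_c0 above 1 N and contact force between the fingers and sash_c1 above 1 N).
It fails at once if the fingers press on the pane or its frame with more than 3 N (contact force between the fingers and sash_c2 above 3 N or contact force between the fingers and sash_c3 above 3 N or contact force between the fingers and sash_c4 above 3 N or contact force between the fingers and sash_c5 above 3 N).
It fails at once if the pointer is shifted by more than 5 mm (distance of pointer_tip from where it was at the start of the episode above 0.005 m).
It fails at once if the jar, the screwdriver or the bracket is moved or lifted by more than 25 mm (distance of any of jar, driver, bracket from where it was at the start of the episode above 0.025 m).
It also fails if it takes over 43 s, if anything falls off the work surface, if the arm or the gripper's body presses on something with over 40 N, if the wrist force passes 120 N, or if a joint passes its speed limit or range.

## Working session

There is one attempt and no reset: what is moved stays moved. The work goes in short steps, Python scripts to look and compute and a tool call to move; the robot and the scene stay as the last step left them, time stands still between calls to the robot, and variables do not carry over. Pictures are saved under pics/ and viewed, on a budget of 10 in all, crops included, one or two more only if the job needs it, and the job is handed in when it is done.

Besides the shell and the picture viewer there is one more tool, called after ">>>" as name([rows], argument=value, ...), one row to a line, values as JSON. move_arm: Moves the arm, as the interface text tells. Shift numbers are shares of 0.25 m and turn numbers shares of pi rad, none past 1 either way. Its arguments: {"type":"object","properties":{"deltas":{"type":"array","items":{"type":"array","items":{"type":"array","items":{"type":"number","minimum":-1,"maximum":1}}}},"newtons":{"type":"number"}},"required":["deltas"]}

```bash
mkdir -p pics; ls; cat > h.py <<'E'
import numpy as np, cv2
from bench import env
def pts(name, depth, cal, T=None):
    K=np.array(cal["intrinsics"]);h,w=depth.shape
    v,u=np.mgrid[:h,:w].astype(float)
    xy=cv2.undistortPoints(np.stack([u.ravel(),v.ravel()],1)[:,None],K,np.array([cal["k1"],0,0,0,0]))[:,0].reshape(h,w,2)
    P=np.stack([xy[...,0]*depth,-xy[...,1]*depth,-depth],-1)
    M=np.array(cal["cam_to_world"]) if T is None else T
    return P@M[:3,:3].T+M[:3,3]
def look(name):
    s=env.get_state()
    im,d=env.read_camera(name);cal=env.get_calibration(name);T=None
    if name=="wrist":
        A=np.eye(4);A[:3,:3]=s["eef_rot"];A[:3,3]=s["tcp_pos"];T=A@np.array(cal["tool_from_camera"])
    return im,d,pts(name,d,cal,T)
E
python3 - <<'E'
from h import *
for n in("side","top"):
    im,d,P=look(n);cv2.imwrite(f"pics/{n}0.png",im[...,::-1]);np.savez(f"{n}0.npz",im=im,d=d,P=P)
    print(n,np.array(env.get_calibration(n)["cam_to_world"]).round(3).tolist())
s=env.get_state();print(s["time_s"],s["tcp_pos"],s["eef_rot"],s["width"])
E
```

```text
pics
side [[-0.511, 0.529, -0.677, -0.296], [-0.859, -0.307, 0.409, 0.541], [0.008, 0.791, 0.612, 0.936], [0.0, 0.0, 0.0, 1.0]]
top [[-0.012, 0.995, -0.095, 0.473], [-1.0, -0.01, 0.015, 0.031], [0.014, 0.095, 0.995, 1.018], [0.0, 0.0, 0.0, 1.0]]
0.1 [ 0.25908005 -0.56831464  0.24962974] [[ 9.09911976e-01  4.14800859e-01 -6.65502433e-04]
 [ 4.14801381e-01 -9.09911163e-01  1.22074253e-03]
 [-9.91830431e-05 -1.38681958e-03 -9.99999033e-01]] 0.999468727938492
```

View pics/side0.png

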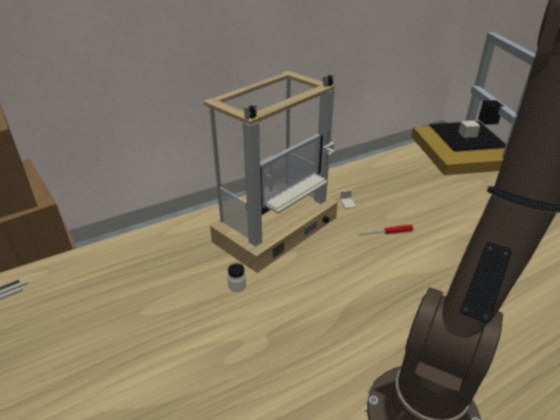

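View pics/top0.png

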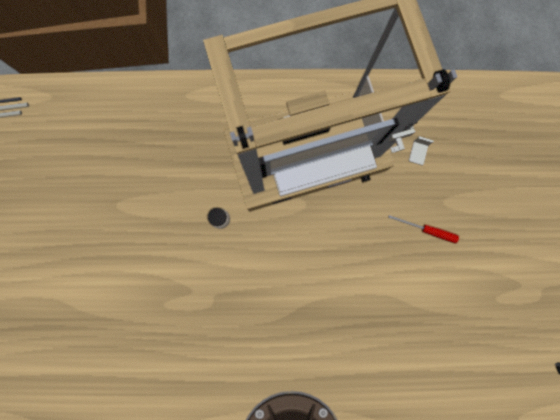

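Side view: the lip is at about (297,192) and the pointer at (328,148). Top view: the lip is at about (325,170), the pointer at (400,138), the jar at (218,217), the driver at (425,230) and the bracket at (420,152). Next I'll measure them in 3D.

```bash
python3 - <<'E'
import numpy as np, cv2
for n in("top","side"):
    z=np.load(n+"0.npz");im,P,d=z["im"],z["P"],z["d"]
    hsv=cv2.cvtColor(im,cv2.COLOR_RGB2HSV)
    m=((hsv[...,1]<45)&(hsv[...,2]>165)&(d>0)&(P[...,2]>-.02)&(P[...,0]<.95)&(P[...,0]>.3)).astype(np.uint8)
    k,L,st,c=cv2.connectedComponentsWithStats(m)
    for i in range(1,k):
        if st[i,4]<12: continue
        q=P[L==i]; print(n,st[i].tolist(),c[i].round(0),"med",np.median(q,0).round(3),"lo",np.percentile(q,3,axis=0).round(3),"hi",np.percentile(q,97,axis=0).round(3))
        if st[i,4]>400:
            f=q[abs(q[:,2]-np.median(q[:,2]))<.01]
            r=cv2.minAreaRect(f[:,:2].astype(np.float32)*1000);print("  rect",r, cv2.boxPoints(r).round(0).tolist())
z=np.load("top0.npz");P=z["P"]
for nm,(u,v) in dict(jar=(218,217),drvTip=(390,217),drvEnd=(456,239),br=(418,154),plFrontL=(250,208),plFrontR=(388,168)).items(): print(nm,P[v,u].round(3))
z=np.load("side0.npz")
cv2.imwrite("pics/z.png",np.hstack([cv2.resize(z["im"][125:225,250:350,::-1],None,fx=4,fy=4,interpolation=2),cv2.resize(np.load("top0.npz")["im"][110:210,330:430,::-1],None,fx=4,fy=4,interpolation=2)]))
E
```

```text
top [368, 77, 6, 15, 18] [370.  84.] med [ 0.84  -0.176  0.199] lo [ 0.824 -0.181  0.196] hi [ 0.853 -0.172  0.202]
top [265, 121, 127, 39, 417] [326. 140.] med [ 0.675 -0.055  0.324] lo [ 0.646 -0.174  0.322] hi [0.71  0.045 0.326]
  rect ((678.0054931640625, -64.58168029785156), (9.107383728027344, 240.67520141601562), 15.4578857421875) [[642.0, 50.0], [706.0, -182.0], [714.0, -179.0], [650.0, 53.0]]
top [393, 129, 22, 9, 74] [404. 133.] med [ 0.702 -0.216  0.286] lo [ 0.695 -0.235  0.283] hi [ 0.709 -0.196  0.288]
top [420, 136, 13, 6, 26] [426. 139.] med [ 0.762 -0.357  0.04 ] lo [ 0.756 -0.371  0.025] hi [ 0.771 -0.341  0.042]
top [391, 138, 13, 14, 85] [398. 145.] med [ 0.678 -0.208  0.278] lo [ 0.67  -0.216  0.274] hi [ 0.694 -0.194  0.28 ]
top [410, 143, 18, 22, 280] [418. 153.] med [ 0.734 -0.347  0.005] lo [ 0.709 -0.367  0.002] hi [ 0.759 -0.327  0.009]
top [275, 146, 102, 49, 2299] [325. 170.] med [ 0.649 -0.073  0.195] lo [ 0.609 -0.17   0.189] hi [0.69  0.023 0.198]
  rect ((650.650390625, -74.66123962402344), (49.80448532104492, 217.5740203857422), 16.217798233032227) 
[... 174 characters left out ...]
  0.142]
side [268, 175, 55, 32, 506] [295. 191.] med [ 0.65  -0.066  0.199] lo [ 0.616 -0.165  0.196] hi [0.687 0.021 0.201]
  rect ((652.8419799804688, -74.71968078613281), (42.02416229248047, 211.57861328125), 15.99543285369873) [[603.0, 21.0], [662.0, -182.0], [702.0, -171.0], [644.0, 33.0]]
side [342, 199, 13, 8, 78] [348. 202.] med [ 0.733 -0.348  0.009] lo [ 0.711 -0.367  0.005] hi [ 0.756 -0.331  0.012]
side [279, 202, 12, 8, 12] [284. 206.] med [ 0.608 -0.006  0.193] lo [ 0.599 -0.027  0.19 ] hi [0.613 0.015 0.194]
jar [0.563 0.173 0.067]
drvTip [ 0.563 -0.261  0.016]
drvEnd [ 0.504 -0.428  0.024]
br [ 0.731 -0.346  0.006]
plFrontL [0.585 0.096 0.058]
plFrontR [ 0.683 -0.25   0.053]
```

View pics/z.png

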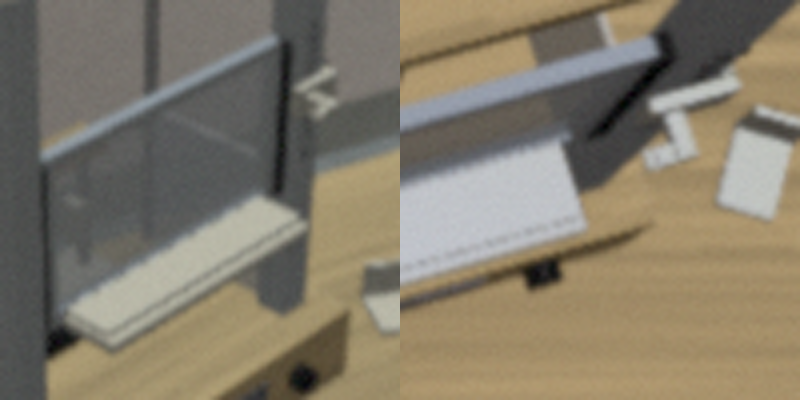

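The measurements agree with the sizes given. The lip is 218 x 50 mm with its top at z≈0.197, so mid-height is about 0.188 and the underside 0.181. The nose is at (0.627,-0.081) and the rig yaw is about 16°. The pointer mid-height is z≈0.273, so the window has to rise about 86 mm. The tool must be horizontal along rig +x, so I'll start tilting and watch the joints.

>>> move_arm([
  [[0, 0, 0, 0, 0.055, 0, -1], [0, 0, 0, 0, 0.055, 0, -1], [0, 0, 0, 0, 0.055, 0, -1]],
])

```text
time_s: 0.48
tcp_pos: [0.2593, -0.569, 0.251]
eef_rot: [[0.788, 0.415, 0.456], [0.36, -0.91, 0.206], [0.5, 0.002, -0.866]]
force: [0.8, 1.5, -1.2]
width: 0.378
```

```bash
python3 -c "
from h import *
s=env.get_state();print(s['time_s'],s['q'].round(3) if hasattr(s['q'],'round') else s['q'],s['tcp_pos'],s['eef_rot'])"
```

```text
0.475 [ 1.418  0.516 -0.131  1.558 -0.488  1.202  0.368] [ 0.25930739 -0.56904494  0.25096203] [[ 0.787669    0.41459877  0.45572515]
 [ 0.35993561 -0.91000223  0.20577245]
 [ 0.50002391  0.00195113 -0.8660094 ]]
```

q5 went negative, towards its -1.32 limit. I'll reverse and go round the other side, where q5 has the range.

>>> move_arm([
  [[0, 0, 0, 0, -0.057, 0, -1], [0, 0, 0, 0, -0.057, 0, -1], [0, 0, 0, 0, -0.057, 0, -1], [0, 0, 0, 0, -0.057, 0, -1], [0, 0, 0, 0, -0.057, 0, -1], [0, 0, 0, 0, -0.057, 0, -1], [0, 0, 0, 0, -0.057, 0, -1], [0, 0, 0, 0, -0.057, 0, -1]],
])

```text
time_s: 1.48
tcp_pos: [0.2603, -0.5685, 0.2507]
eef_rot: [[0.552, 0.416, -0.723], [0.251, -0.909, -0.332], [-0.795, 0.001, -0.606]]
force: [-0.0, -0.5, -0.6]
width: -0.002
```

```bash
cat > st.py <<'E'
from h import *
s=env.get_state()
for k in("time_s","q","tcp_pos","eef_rot","force","width"): print(k,np.round(s[k],3).tolist())
E
python3 st.py
```

```text
time_s 1.475
q [0.483, 0.659, 0.264, 1.576, 0.667, 1.414, -0.693]
tcp_pos [0.26, -0.569, 0.251]
eef_rot [[0.552, 0.416, -0.723], [0.251, -0.909, -0.332], [-0.795, 0.001, -0.606]]
force [-0.015, -0.531, -0.581]
width -0.002
```

>>> move_arm([
  [[0, 0, 0, 0, -0.052, 0, -1], [0, 0, 0, 0, -0.052, 0, -1], [0, 0, 0, 0, -0.052, 0, -1], [0, 0, 0, 0, -0.052, 0, -1], [0, 0, 0, -0.056, 0, 0, -1], [0, 0, 0, -0.056, 0, 0, -1], [0, 0, 0, -0.056, 0, 0, -1], [0, 0, 0, -0.056, 0, 0, -1]],
])

```text
time_s: 2.48
tcp_pos: [0.2604, -0.5681, 0.2495]
eef_rot: [[0.004, 0.908, -0.419], [0.004, -0.419, -0.908], [-1.0, 0.002, -0.005]]
force: [-0.1, -1.2, 1.4]
width: 0.001
```

```bash
python3 st.py
```

```text
time_s 2.475
q [0.151, 0.827, 0.407, 2.193, 1.523, 1.274, -1.401]
tcp_pos [0.26, -0.568, 0.249]
eef_rot [[0.004, 0.908, -0.419], [0.004, -0.419, -0.908], [-1.0, 0.002, -0.005]]
force [-0.113, -1.177, 1.404]
width 0.001
```

>>> move_arm([
  [[0, 0.02, -0.12, -0.056, 0, 0, -1], [0, 0.048, -0.15, -0.056, 0, 0, -1], [0, 0.074, -0.142, -0.056, 0, 0, -1], [0, 0.098, -0.127, -0.056, 0, 0, -1], [0, 0.118, -0.108, -0.056, 0, 0, -1], [0, 0.135, -0.086, -0.056, 0, 0, -1], [0, 0.148, -0.061, -0.056, 0, 0, -1]],
])

```text
time_s: 3.35
tcp_pos: [0.4309, -0.4249, 0.1978]
eef_rot: [[-0.127, 0.862, 0.491], [0.049, 0.5, -0.864], [-0.991, -0.086, -0.106]]
force: [0.7, 1.2, -4.0]
width: 0.0
```

```bash
python3 st.py
```

```text
time_s 3.35
q [0.791, 0.943, -0.683, 2.569, 2.406, 2.0, -1.243]
tcp_pos [0.431, -0.425, 0.198]
eef_rot [[-0.127, 0.862, 0.491], [0.049, 0.5, -0.864], [-0.991, -0.086, -0.106]]
force [0.672, 1.208, -3.977]
width 0.0
```

Folding limits q4 and q6 are reached with the tool radial this close in. I'll move outward and up before yawing on. For the approach I'll push the lip right of centre with a slight heading offset, which keeps the wrist farther out.

>>> move_arm([
  [[-0.08, 0, 0.16, 0, 0, 0, -1], [-0.08, 0, 0.16, 0, 0, 0, -1], [-0.08, 0, 0.16, 0, 0, 0, -1], [0, 0.05, 0.0, -0.056, 0, 0, -1], [0, 0.05, 0, -0.056, 0, 0, -1], [0, 0.05, 0, -0.056, 0, 0, -1], [0, 0.05, 0, -0.056, 0, 0, -1]],
])

```text
time_s: 4.22
tcp_pos: [0.5304, -0.4996, 0.2417]
eef_rot: [[-0.127, 0.367, 0.922], [0.05, 0.93, -0.363], [-0.991, 0.0, -0.136]]
force: [1.6, 0.9, 0.9]
width: -0.002
```

```bash
python3 st.py
```

```text
time_s 4.225
q [1.374, 0.748, -0.583, 2.247, 3.661, 1.038, -1.349]
tcp_pos [0.53, -0.5, 0.242]
eef_rot [[-0.127, 0.367, 0.922], [0.05, 0.93, -0.363], [-0.991, 0.0, -0.136]]
force [1.611, 0.912, 0.925]
width -0.002
```

>>> move_arm([
  [[0, 0.16, -0.06, 0, -0.043, 0, -1], [0.03, 0.16, -0.04, -0.055, 0, 0, -1], [0.04, 0.17, -0.02, -0.055, 0, 0, -1], [0.05, 0.17, 0.01, -0.055, 0, 0, -1], [0.05, 0.17, 0.04, -0.055, 0, 0, -1], [0.05, 0.16, 0.06, -0.03, 0, 0, -1], [0.05, 0.16, 0.06, 0, 0, 0, -1]],
])

```text
time_s: 5.1
tcp_pos: [0.5514, -0.2182, 0.175]
eef_rot: [[-0.007, -0.362, 0.932], [-0.001, 0.932, 0.362], [-1.0, 0.001, -0.007]]
force: [1.0, 1.4, -0.5]
width: -0.002
```

```bash
python3 st.py
```

```text
time_s 5.1
q [1.01, 0.94, -0.196, 2.285, 4.391, 1.437, -1.453]
tcp_pos [0.551, -0.218, 0.175]
eef_rot [[-0.007, -0.362, 0.932], [-0.001, 0.932, 0.362], [-1.0, 0.001, -0.007]]
force [1.026, 1.404, -0.521]
width -0.002
```

>>> move_arm([
  [[0.02, 0.07, 0.06, 0.025, 0, 0, -1], [0.03, 0.07, 0.08, 0, 0, 0, -1], [0.03, 0.07, 0.08, 0, 0, 0, -1], [0, 0, 0, 0, 0, 0, -1]],
])

```text
time_s: 5.6
tcp_pos: [0.5869, -0.148, 0.1574]
eef_rot: [[-0.004, -0.291, 0.957], [0.008, 0.957, 0.291], [-1.0, 0.009, -0.001]]
force: [-0.7, -0.7, 0.5]
width: -0.002
```

```bash
python3 st.py; python3 - <<'E'
from h import *
a=[]
for n in("top","side"):
    im,d,P=look(n);np.savez(f"{n}1.npz",im=im,d=d,P=P);a.append(im)
z=[cv2.resize(a[0][100:240,250:430],(540,420),interpolation=2),cv2.resize(a[1][110:250,220:300+20],(240,336),interpolation=2)]
z[1]=cv2.copyMakeBorder(z[1],0,84,0,0,0)
cv2.imwrite("pics/b.png",np.hstack(z)[...,::-1])
E
```

```text
time_s 5.6
q [0.883, 1.027, -0.319, 2.393, 4.1, 1.484, -1.219]
tcp_pos [0.587, -0.148, 0.157]
eef_rot [[-0.004, -0.291, 0.957], [0.008, 0.957, 0.291], [-1.0, 0.009, -0.001]]
force [-0.719, -0.656, 0.525]
width -0.002
```

View pics/b.png

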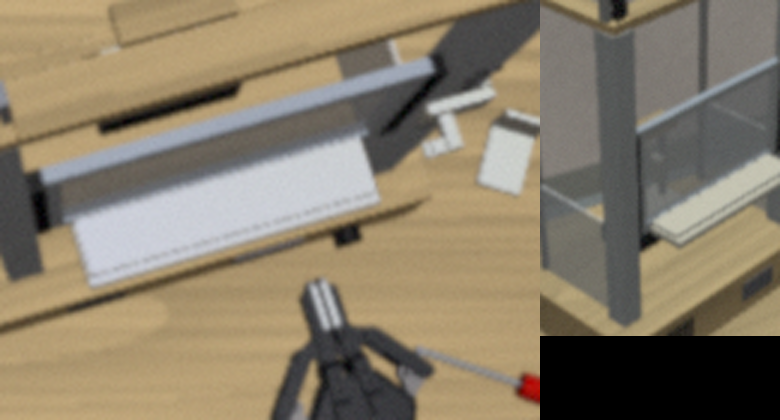

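The top crop shows the shut fingertips at about (320,280), pointing straight at the lip's front edge near (322,222). They are clear of the pointer at (440,145) and the driver. I'll advance 70 mm beneath the lip, so the tips end about 32 mm under it.

>>> move_arm([
  [[0, 0, 0.09, 0, 0, 0, -1], [0, 0, 0.1, 0, 0, 0, -1], [0, 0, 0.09, 0, 0, 0, -1], [0, 0, 0, 0, 0, 0, -1], [-0.01, 0, 0, 0, 0, 0, -1], [-0.01, 0, 0, 0, 0, 0, -1]],
])

```text
time_s: 6.45
tcp_pos: [0.6527, -0.1309, 0.1626]
eef_rot: [[-0.004, -0.287, 0.958], [0.006, 0.958, 0.287], [-1.0, 0.007, -0.002]]
force: [0.1, -0.1, -0.0]
width: -0.0
```

```bash
python3 st.py; python3 - <<'E'
from h import *
im,d,P=look("top");hsv=cv2.cvtColor(im,cv2.COLOR_RGB2HSV)
m=((hsv[...,1]<45)&(hsv[...,2]>165)&(P[...,2]>.15)&(P[...,2]<.3)).astype(np.uint8)
k,L,st,c=cv2.connectedComponentsWithStats(m)
for i in range(1,k):
    if st[i,4]>40: print(st[i].tolist(),np.median(P[L==i],0).round(4))
cv2.imwrite("pics/c.png",cv2.resize(im[100:240,250:430],(540,420),interpolation=2)[...,::-1])
E
```

```text
time_s 6.45
q [0.787, 1.004, -0.374, 2.307, 3.967, 1.422, -1.269]
tcp_pos [0.653, -0.131, 0.163]
eef_rot [[-0.004, -0.287, 0.958], [0.006, 0.958, 0.287], [-1.0, 0.007, -0.002]]
force [0.122, -0.1, -0.034]
width -0.0
[391, 127, 24, 26, 184] [ 0.6927 -0.2088  0.2819]
[274, 145, 103, 51, 2421] [ 0.6491 -0.0707  0.1953]
```

View pics/c.png

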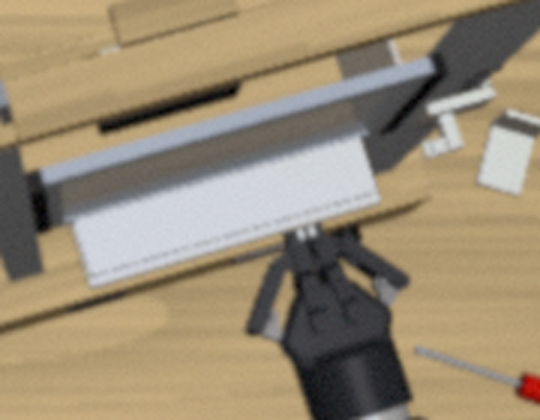

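The crop shows the lip covering the fingertips near (305,230), with the gripper body clear of the lip. No contact yet. Lifting.

>>> move_arm([
  [[-0.02, 0, 0, 0, 0, 0, -1], [-0.02, 0, 0, 0, 0, 0, -1], [-0.03, 0, 0, 0, 0, 0, -1], [-0.03, 0, 0, 0, 0, 0, -1], [-0.03, 0, 0, 0, 0, 0, -1], [-0.03, 0, 0, 0, 0, 0, -1], [-0.03, 0, 0, 0, 0, 0, -1]],
])

```text
time_s: 7.38
tcp_pos: [0.6535, -0.1301, 0.2108]
eef_rot: [[-0.003, -0.289, 0.957], [0.007, 0.957, 0.289], [-1.0, 0.007, -0.001]]
force: [-2.1, -0.6, -2.9]
width: 0.004
```

```bash
cat > m.py <<'E'
from h import *
for n in("top","side"):
    im,d,P=look(n);hsv=cv2.cvtColor(im,cv2.COLOR_RGB2HSV);cv2.imwrite(f"pics/last_{n}.png",im[...,::-1])
    m=((hsv[...,1]<45)&(hsv[...,2]>150)&(P[...,2]>.15)&(P[...,2]<.31)&(P[...,0]<.75)&(P[...,1]>-.3)).astype(np.uint8)
    k,L,st,c=cv2.connectedComponentsWithStats(m)
    for i in range(1,k):
        if st[i,4]>15: print(n,st[i].tolist(),np.median(P[L==i],0).round(4))
E
python3 st.py; python3 m.py
```

```text
time_s 7.375
q [0.796, 0.888, -0.396, 2.328, 3.943, 1.37, -1.344]
tcp_pos [0.654, -0.13, 0.211]
eef_rot [[-0.003, -0.289, 0.957], [0.007, 0.957, 0.289], [-1.0, 0.007, -0.001]]
force [-2.107, -0.622, -2.931]
width 0.004
top [391, 127, 24, 26, 199] [ 0.6934 -0.2086  0.2804]
top [273, 139, 109, 54, 2774] [ 0.6496 -0.0719  0.2369]
top [374, 236, 14, 8, 66] [ 0.4991 -0.173   0.2416]
side [325, 142, 8, 6, 18] [ 0.7037 -0.2195  0.2868]
side [328, 148, 6, 6, 21] [ 0.6781 -0.2107  0.2792]
side [267, 162, 60, 37, 804] [ 0.6448 -0.0667  0.2404]
```

Lip tops read 0.237 (top camera) and 0.240 (side), and the pointer finger top reads 0.278–0.279. The lip top should be 3 mm above the finger top, about 0.2815, so it needs about 43 mm more.

>>> move_arm([
  [[-0.03, 0, 0, 0, 0, 0, -1], [-0.03, 0, 0, 0, 0, 0, -1], [-0.03, 0, 0, 0, 0, 0, -1], [-0.03, 0, 0, 0, 0, 0, -1], [-0.02, 0, 0, 0, 0, 0, -1], [-0.015, 0, 0, 0, 0, 0, -1], [-0.01, 0, 0, 0, 0, 0, -1], [0, 0, 0, 0, 0, 0, -1]],
])

```text
time_s: 8.48
tcp_pos: [0.6537, -0.1307, 0.252]
eef_rot: [[-0.002, -0.288, 0.958], [0.007, 0.958, 0.288], [-1.0, 0.007, -0.0]]
force: [-0.4, -0.0, 0.5]
width: 0.001
```

```bash
python3 st.py; python3 m.py; python3 -c "
import cv2,numpy as np
a=cv2.imread('pics/last_side.png')[110:220,240:370];b=cv2.imread('pics/last_top.png')[100:210,310:440]
cv2.imwrite('pics/d.png',np.hstack([cv2.resize(x,(390,330),interpolation=2) for x in(a,b)]))"
```

```text
time_s 8.475
q [0.807, 0.787, -0.414, 2.336, 3.929, 1.32, -1.419]
tcp_pos [0.654, -0.131, 0.252]
eef_rot [[-0.002, -0.288, 0.958], [0.007, 0.958, 0.288], [-1.0, 0.007, -0.0]]
force [-0.41, -0.004, 0.515]
width 0.001
top [391, 127, 24, 26, 199] [ 0.6928 -0.2085  0.2814]
top [273, 133, 114, 57, 3074] [ 0.6491 -0.071   0.2782]
top [380, 235, 14, 8, 72] [ 0.4993 -0.1738  0.2827]
side [325, 142, 9, 6, 19] [ 0.7014 -0.2216  0.2873]
side [328, 148, 6, 6, 20] [ 0.6791 -0.2112  0.2789]
side [267, 150, 61, 36, 798] [ 0.6449 -0.0658  0.2804]
```

View pics/d.png

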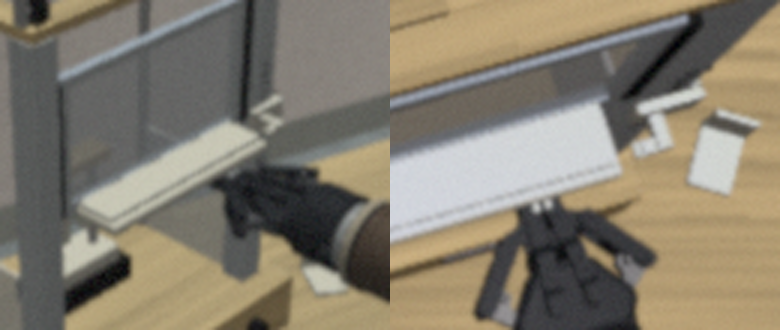

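The picture shows the lip level with the pointer (left crop: lip end at about (255,140), pointer tip at about (270,120)). The lip is 2 mm low by measurement. I'll nudge it up, drop the fingers and back straight out.

>>> move_arm([
  [[-0.006, 0, 0, 0, 0, 0, -1], [-0.006, 0, 0, 0, 0, 0, -1], [0, 0, 0, 0, 0, 0, -1], [0.03, 0, 0, 0, 0, 0, -1], [0.03, 0, 0, 0, 0, 0, -1], [0, 0, -0.1, 0, 0, 0, -1], [0, 0, -0.15, 0, 0, 0, -1], [0, 0, -0.15, 0, 0, 0, -1]],
])

```text
time_s: 9.57
tcp_pos: [0.557, -0.1591, 0.2394]
eef_rot: [[-0.003, -0.289, 0.957], [0.007, 0.957, 0.289], [-1.0, 0.008, -0.001]]
force: [0.8, -0.4, -0.2]
width: -0.001
```

```bash
python3 st.py; python3 m.py
```

```text
time_s 9.575
q [0.964, 0.81, -0.337, 2.462, 4.133, 1.419, -1.364]
tcp_pos [0.557, -0.159, 0.239]
eef_rot [[-0.003, -0.289, 0.957], [0.007, 0.957, 0.289], [-1.0, 0.008, -0.001]]
force [0.829, -0.426, -0.179]
width -0.001
top [391, 127, 24, 26, 196] [ 0.693  -0.2085  0.281 ]
top [273, 133, 115, 57, 3059] [ 0.6491 -0.0705  0.2807]
top [372, 201, 6, 17, 40] [ 0.5581 -0.1616  0.2501]
top [368, 203, 6, 16, 38] [ 0.5542 -0.154   0.25  ]
top [395, 287, 12, 6, 54] [ 0.4028 -0.2012  0.2699]
side [267, 150, 61, 35, 769] [ 0.6451 -0.0684  0.2827]
```

```bash
python3 -c "
from h import *
print(env.finish_job())"
```

```text
the job is handed in; nothing more can be done
None
```

The window is up with its lip level with the pointer, and I handed the job in at about 9.6 s of the 43 s allowed. The hand-in reports no verdict.

- **How:** I turned the tool horizontal and slid the shut fingertips about 30 mm beneath the lip, a little right of its middle. I pushed the window up about 85 mm, dropped the fingers about 15 mm and backed out about 100 mm.
- **Lip height:** After backing out, the lip's top read z = 0.2807 (top camera) and 0.2827 (side camera). Level with the pointer is about 0.2815, so the lip is within about 2 mm against the 10 mm allowed.
- **Pointer:** It read the same before and after in the top camera, to within about 1 mm. In the last side picture my mask no longer picked it out, so that check rests on the top camera alone.
- **Clearance:** Force at the wrist was near zero at the end, and by the measured pose the fingertips stood about 65 mm in front of the lip.
- **Jar, screwdriver and bracket:** I didn't re-measure these at the end. The gripper stayed well above them, and the last crop I viewed, taken before the final nudge and back-out, showed the bracket in place.
- **On the way:** Two tool turns ran into joint limits. I reversed one before it reached its limit. The other stopped at the limits of joints 4 and 6, and I went round it farther out.

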